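# Slide a snack tray along the coder's rail into the corner pocket

## Robot

A 6-joint arm with a two-finger parallel gripper is mounted at the origin on the work surface. World frame = base frame: x ahead of the robot, y to its left, z up, the work surface at z = 0. Lengths are in m, angles in rad, forces in N, time in s.
With the tool pointing down it reaches from about 0.325 to 0.75 m from the base axis. Payload 7.6 kg.
Tool frame: the origin (TCP) lies on the centre line of the jaws, within the pads' length; the fingertips stand 17 mm ahead of it and the grasp point (between the pads) lies 2 mm behind it (robot.tips_ahead is the z of the fingertips in the tool frame, in m); z points along the fingers, y is the line along which they close (so a half turn about z gives the same grasp; the last joint's range is limited). The gripper opens to 85 mm and grips with 20 to 120 N. Pads are 22 mm wide; open, the fingers measure 114 mm over their backs; the gripper's body (76 mm by 85 mm) begins 54 mm behind the grasp point. The pads swing forward as they close: fully open they stand 13 mm farther back than shut.
Start: joints at [1.261, 0.052, 1.401, -0, 1.689, -0.07], TCP at [0.125, 0.51, 0.248] pointing down, gripper open.
Joint ranges: [-2.9, 2.9], [-0.91, 2.17], [0.12, 2.37], [-1.06, 4.2], [0.26, 2.73], [-2.93, 2.93]. Speed limits (rad/s): [2.57, 2.57, 3.01, 3.14, 3.14, 3.14].

## Interface

Orientations are given as [roll, pitch, yaw] about the fixed x, y, z axes, in that order (R = Rz(yaw) Ry(pitch) Rx(roll)).
In Python, from station import robot, status, optics, job gives the robot as it stands. Calls block until the motion is done:
- robot.reach(position, orientation): joint-space move of the TCP to a pose.
- robot.move_l(position, frame=None, v=0.15): straight line of the TCP; frame=None keeps the orientation; v is the mean speed in m/s.
- robot.movej(angles): joint-space move.
- robot.open_gripper() and robot.close_gripper(f_grip=None): open the fingers fully, or close them until they stop; f_grip is the grip in N (None keeps the last).
- robot.hold(seconds).
- robot.solve_ik(position, orientation): joint angles nearest the present ones, or None.
- status.get_state(): the state.
- optics.camera(name): name is "side" or "top"; returns (picture, depth): 480x640x3 uint8, red, green, blue; 480x640 float32, m along the optical axis (not along the pixel's ray), 0 where there is no reading.
- optics.camera_params(name): a dict with "vfov" (degrees; the focal length in pixels is half the picture's height over the tangent of half this angle, whatever the lens; pixels are square), "cx", "cy" (the principal point, pixels), "rvec" (rotation vector, rad) and "tvec" (3), from world to camera coordinates, as OpenCV has them. Camera axes: x right, y down, z forward; pixel columns grow to the right and rows downward; lengths in m; the calibration is good to about 2 mm. A picture is of the moment at which its call begins. camera_params takes no time and is no camera call.
A pose or a line that the arm cannot do raises robot.Unreachable and nothing moves.
- job.hand_in(): hands the job in; it is judged then, once.
The state is a dict: "time": time; "q": joint angles; "dq": joint speeds; "joint_efforts": joint torques, N m; "eef_pos": TCP position; "tcp_rot": TCP orientation; "force": force on the tool from outside, world axes, zero at the start; "moment": the same for the moment, N m; "grip_width": finger opening in m; "grip_force": force on a finger pad.
Only numpy, scipy, OpenCV 4.12 (cv2) and the standard library are available. Lean on these libraries where they do the work, as an engineer would, in place of code of your own. Each camera call takes 0.05 s, during which the arm holds its last target. There are 200 camera calls.

## Task

Date-code the empty snack tray that lies loose on the bed of the bench coder: with the fingertips push it flat against the guide rail before it reaches the print head, then keep it pressed to the rail and slide it past the print head until it is fully home in the corner pocket, touching both the rail and the end stop, and take the fingers away. Do not lift or tip the tray, it must stay flat on the bed and snug to the rail all the way past the head. Leave everything else on the bed and the table where it is.

Things in the scene. Friction and masses are not known exactly. Their poses are not given: they have to be found in the camera images.
- coder: bench date coder, fixed: flat grey metal bed 370 x 470 mm, its top 20 mm above the table. Origin at table height under the bed (bed spans x -165..+205, y -235..+235 mm of this frame). Own +x points from the open front of the bed to the guide rail (roughly away from the robot), own +y runs along the rail to the end stop, z up. Rail, print head, stop and pocket are all on this bed.
- rail (a point): point on the front face of the straight steel guide rail, at bed height and mid-bed (coder frame 80, 0, 20 mm; axes as the coder's). The front face is the plane x = 0 of this frame; the rail runs along y from -236 to +176 mm and stands 24 mm above the bed.
- nozzle (a point): point on the rail's front face at bed height, on the nozzle line of the print head (coder frame 80, 60, 20 mm; axes as the coder's). The head, a grey box 46 mm wide, top 44 mm above the bed, lies behind the rail and looks through a 16 mm window in it; the lowest 10 mm of the rail run on unbroken and the nozzle plate is recessed.
- pocket (a point): inner corner of the pocket, where rail face, end stop face and bed top meet (coder frame 80, 170, 20 mm; axes as the coder's). The stop is 24 mm high, square to the rail. An outer guide 18 mm high, 78 mm in front of the rail, runs from the stop 40 mm back and flares outwards for 27 mm more. The pocket is open above and towards -y.
- tray: empty white snack tray lying loose on the bed, open-topped, 72 (own x) x 96 (own y) x 28 mm high, walls and floor 3 mm, about 50 g, slides easily; inside 66 x 90 mm, fingertips fit in. Origin at the centre of its underside, z up. Starts 35 to 75 mm off its place at the rail, before the head, turned up to 0.45 rad. Home: own y along the rail, centre 36 mm from the rail, 48 mm from the stop.
- pot: closed round sample pot, clear with a metal lid, 49 mm across, 38 mm high, standing on the bed in front of the pocket end; origin at the centre of its underside; leave it alone
- cartridge: spare black ink cartridge, 26 x 65 x 30 mm, on the front edge of the bed; origin at the centre of its underside; leave it alone
- tub_a: round clear tub of nuts, 108 mm across, 65 mm high, on the table to the left of the coder; origin at the centre of its underside; leave it alone
- tub_b: another such tub; origin at the centre of its underside; leave it alone
- tub_c: another such tub; origin at the centre of its underside; leave it alone
- pile: pile of blank trays nested in one another, 72 x 96 x 58 mm, on the table to the right of the coder; origin at the centre of its underside; leave it alone
- scoop: steel hand scoop, 180 mm long, about 35 mm high, on the table to the right of the coder; origin at the centre of its underside; leave it alone
Not all that is in view belongs to the job. Leave any orange or yellow look-alike of the tray alone.

How it is judged:
On the way:
1. the tray lies flat against the guide rail (within 4 mm and 4 degrees), its leading end not yet at the print head's nozzle line (x of tray in the frame of coder above 0.04 m and angle between the y axis of tray and the y axis of coder, either way round below 0.07 rad and y of tray in the frame of coder between -0.19 and 0.012 m and z of tray in the frame of coder below 0.024 m), for 0.2 s.
At the end, for the whole second after the job is handed in: The tray rests flat on the bed in the corner pocket, within 3 mm of touching both the rail and the end stop, within 3 degrees of parallel to the rail, still (x of tray in the frame of coder between 0.041 and 0.047 m and y of tray in the frame of coder between 0.119 and 0.125 m and angle between the y axis of tray and the y axis of coder, either way round below 0.05 rad and z of tray in the frame of coder between 0.017 and 0.023 m and angle between tray's own z axis and vertical below 0.06 rad and linear speed of tray below 0.01 m/s).
It fails at once if any part of the tray is at or beyond the nozzle line while the tray is more than 6 mm off the rail or more than 6 degrees askew (y of tray in the frame of coder above 0.012 m and (x of tray in the frame of coder below 0.038 m or angle between the y axis of tray and the y axis of coder, either way round above 0.105 rad)).
It fails at once if the tray is lifted more than 6 mm off the bed or tipped more than 10 degrees (z of tray in the frame of coder above 0.026 m or angle between tray's own z axis and vertical above 0.175 rad).
It fails at once if another thing on the bed or the table is moved more than 10 mm, or tipped (distance of any of pot, cartridge, tub_a, tub_b, tub_c, pile, scoop from where it was at the start of the episode above 0.01 m or angle between any of pot, cartridge, tub_a, tub_b, tub_c, pile, scoop's own z axis and vertical above 0.2 rad).
It also fails if it takes over 43 s, if anything falls off the work surface, if the arm or the gripper's body presses on something with over 40 N, if the wrist force passes 120 N, or if a joint passes its speed limit or range.

## Working session

There is one attempt and no reset: what is moved stays moved. The work goes in short steps, each a Python script; the robot and the scene stay as the last script left them, time stands still between calls to the robot, and variables do not carry over. Pictures are saved under pics/ and viewed, at most 10 in all, crops included, and the job is handed in when it is done.

```bash
mkdir -p pics; ls; cat > h.py <<'E'
import numpy as np, cv2
from station import robot, status, optics, job
def cam(n):
    p=optics.camera_params(n); f=240/np.tan(np.radians(p['vfov'])/2)
    R=cv2.Rodrigues(np.array(p['rvec'],float))[0]; t=np.array(p['tvec'],float).ravel()
    return f,p['cx'],p['cy'],R,t,p
def cloud(n,depth):
    f,cx,cy,R,t,_=cam(n); v,u=np.mgrid[:480,:640]
    P=np.stack([(u-cx)/f*depth,(v-cy)/f*depth,depth],-1)
    W=(P-t)@R; W[depth<=0]=np.nan; return W
def ray(n,u,v,z):
    f,cx,cy,R,t,_=cam(n); d=R.T@np.array([(u-cx)/f,(v-cy)/f,1]); o=-R.T@t
    return o+d*(z-o[2])/d[2]
E
python3 - <<'E'
from h import *
for n in('side','top'):
    i,d=optics.camera(n); np.savez('/tmp/%s0.npz'%n,i=i,d=d); cv2.imwrite('pics/%s0.png'%n,i[...,::-1])
    print(optics.camera_params(n))
s=status.get_state(); print(s['time'],s['eef_pos'],s['tcp_rot'],s['grip_width'],robot.tips_ahead)
E
```

```text
pics
{'vfov': 43.83057074450007, 'cx': 320.35702337005137, 'cy': 237.02706536879367, 'rvec': array([ 2.34657281, -0.50405244,  0.18383914]), 'tvec': array([-0.44951389,  0.15114014,  1.26696767])}
{'vfov': 51.87618438676875, 'cx': 314.9407341742665, 'cy': 236.49722368138117, 'rvec': array([ 2.11549567, -2.09681156,  0.23113251]), 'tvec': array([-0.00786789,  0.48198486,  1.21183138])}
0.1 [0.12459293 0.50976918 0.24758072] [-3.14022263e+00 -8.41909537e-05  2.90183779e+00] 0.0852664196126317 0.017
```

View pics/top0.png

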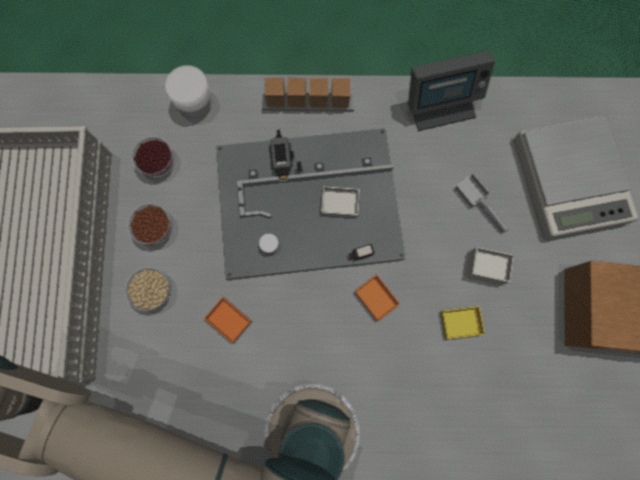

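View pics/side0.png

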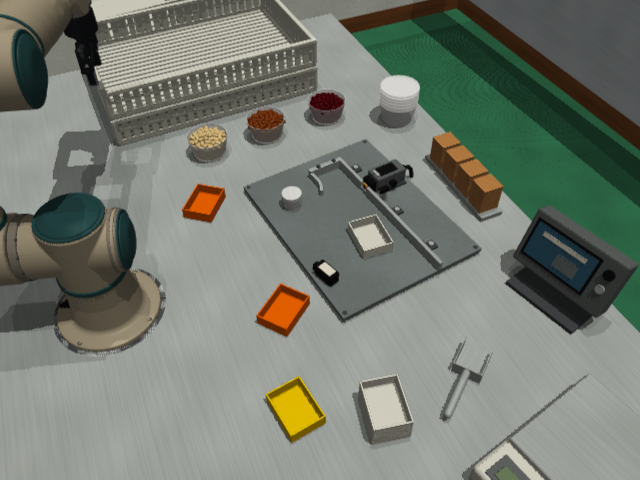

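The top view shows these candidates:
- White tray on the bed at (340,202).
- White pile on the table at (491,265).
- Orange trays at (228,320) and (377,298).
- Yellow tray at (463,323).

By the description, the target is the white one on the bed at (340,202). The rail runs from (392,168) to (240,184), with the stop at (240,200), pot at (269,243) and cartridge at (363,251).

```bash
cat > m.py <<'E'
from h import *
def lines(n):
    pass
def tray(n,i,d,C=None):
    hsv=cv2.cvtColor(i,cv2.COLOR_RGB2HSV); W=cloud(n,d)
    return hsv,W
E
python3 - <<'E'
from h import *
z=np.load('/tmp/top0.npz'); i,d=z['i'],z['d']; W=cloud('top',d)
for (u,v) in [(300,240),(340,202),(325,178),(240,200),(269,243),(363,251),(420,300)]: print((u,v),W[v,u].round(4))
# bed: contour of dark grey; corners
hsv=cv2.cvtColor(i,cv2.COLOR_RGB2HSV); print('hsv bed',hsv[240,320],'table',hsv[300,300],'tray',hsv[202,340],'rail',hsv[176,325])
roi=np.zeros((480,640),np.uint8); roi[120:290,205:415]=1
m=((hsv[...,2]<105)&(roi>0)).astype(np.uint8)
m=cv2.morphologyEx(m,cv2.MORPH_OPEN,np.ones((3,3)))
c=max(cv2.findContours(m,cv2.RETR_EXTERNAL,cv2.CHAIN_APPROX_NONE)[0],key=cv2.contourArea)
P=np.array([ray('top',*p[0],.02)[:2] for p in cv2.convexHull(c)],np.float32)
(c0,s,a)=cv2.minAreaRect(P); print('bed',c0,s,a)
# tray
m=((hsv[...,2]>140)&(hsv[...,1]<60)).astype(np.uint8); m[:188]=0;m[218:]=0;m[:,:315]=0;m[:,365:]=0
c=max(cv2.findContours(m,cv2.RETR_EXTERNAL,cv2.CHAIN_APPROX_NONE)[0],key=cv2.contourArea)
P=np.array([ray('top',*p[0],.048)[:2] for p in c],np.float32); print('tray',cv2.minAreaRect(P))
crop=cv2.resize(i[120:285,205:415],None,fx=3.6,fy=3.6,interpolation=cv2.INTER_CUBIC)
cv2.imwrite('pics/crop0.png',crop[...,::-1])
E
```

```text
(300, 240) [0.4811 0.0358 0.0127]
(340, 202) [ 0.5833 -0.0695  0.0235]
(325, 178) [ 0.6536 -0.0295  0.0141]
(240, 200) [0.5808 0.1942 0.0424]
(269, 243) [0.4629 0.1131 0.0581]
(363, 251) [ 0.4468 -0.1271  0.045 ]
(420, 300) [ 0.3273 -0.2784 -0.0014]
hsv bed [70  8 97] table [ 70   6 125] tray [ 20  22 171] rail [54 22 58]
bed (0.5994940400123596, 0.01721683144569397) (0.4046233892440796, 0.47317203879356384) 6.906286716461182
tray ((0.574601948261261, -0.06452858448028564), (0.08385243266820908, 0.0557158924639225), 86.53465270996094)
```

View pics/crop0.png

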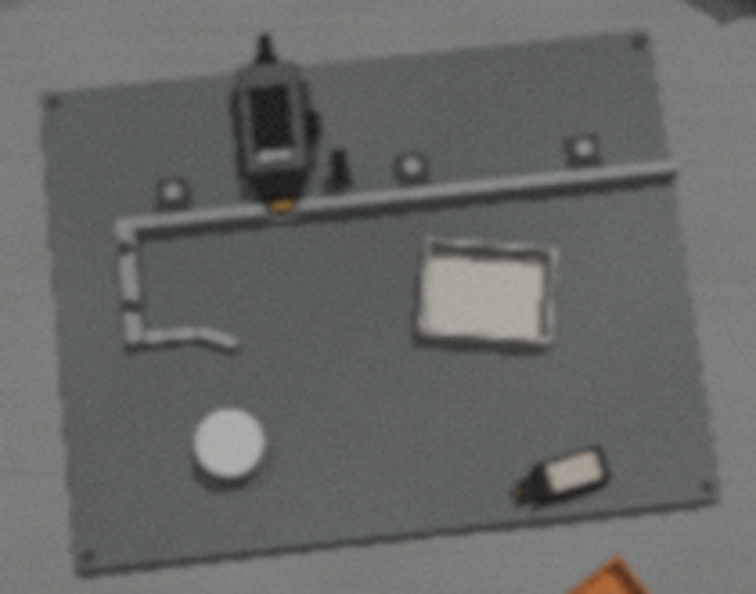

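The crop confirms the open white tray on the bed at crop (487,293). The rail's front edge runs from crop (135,237) to (675,178), the stop's inner face is at crop (138,285), and the outer guide is at (140..238,340).

```bash
python3 - <<'E'
from h import *
P=lambda u,v,z:ray('top',205+(u+.5)/3.6-.5,120+(v+.5)/3.6-.5,z)
B=np.array([P(u,v,.02)[:2] for u,v in[(43,95),(648,35),(718,500),(78,573)]])
print('bed',B.round(4).tolist(),[round(float(np.linalg.norm(B[k]-B[(k+1)%4])),4) for k in range(4)])
T=np.array([P(u,v,.048)[:2] for u,v in[(427,238),(557,247),(552,348),(417,337)]])
print('tray',T.round(4).tolist(),T.mean(0).round(4),[round(float(np.linalg.norm(T[k]-T[(k+1)%4])),4) for k in range(4)])
z=np.load('/tmp/top0.npz'); i,d=z['i'],z['d']; g=cv2.cvtColor(i,cv2.COLOR_RGB2GRAY).astype(float)
# rail band: brightest ridge per column; front edge = steepest descent below it
def prof(a,b): return cv2.remap(g.astype(np.float32),np.linspace(a[0],b[0],81,dtype=np.float32)[None],np.linspace(a[1],b[1],81,dtype=np.float32)[None],cv2.INTER_LINEAR)[0]
R=[]
for u in range(250,388,3):
    v0=184-(u-240)*16/152
    if abs(u-283)<9: continue
    p=prof((u,v0-3),(u,v0+8)); k=np.argmin(np.gradient(cv2.GaussianBlur(p[None],(9,1),2)[0])); R.append(P(0,0,.044)*0+ray('top',u,v0-3+k*11/80,.044))
R=np.array(R)[:,:2]; vx,vy,x0,y0=cv2.fitLine(R.astype(np.float32),cv2.DIST_HUBER,0,.001,.001).ravel()
if vy<0: vx,vy=-vx,-vy
n=np.array([vy,-vx]); res=(R-[x0,y0])@n
print('rail dir',vx,vy,'yaw',np.arctan2(-vx,vy),'pt',x0,y0,'res sd',res.std(), 'offset from base n.p',n@[x0,y0])
S=[]
for v in range(189,206,2):
    p=prof((238,v),(250,v)); k=np.argmin(np.gradient(cv2.GaussianBlur(p[None],(9,1),2)[0])); S.append(ray('top',238+k*12/80,v,.044)[:2])
S=np.array(S); t=np.array([vx,vy]); print('stop along t',(S@t).round(4), 'bed corners n,t',np.c_[B@n,B@t].round(4).tolist(),'tray n,t',np.c_[T@n,T@t].round(4).tolist())
# side view rail ends, stop corner check by projecting
f,cx,cy,Rm,tt,_=cam('side')
si=np.load('/tmp/side0.npz')['i'][...,::-1].copy()
ts=np.median(S@t); c=(n@[x0,y0])*n+ts*t
def dr(nn,tt_,z,col):
    w=c+nn*n+tt_*t; q=Rm@np.array([*w,z])+tt; uv=(q[:2]/q[2]*f+[cx,cy]); cv2.circle(si,tuple(int(x) for x in (uv*16).round()),16,col,-1,shift=4)
for a in range(0,410,40): dr(0,-a/1000,.044,(0,0,255))
for a in(.02,.04,.07): dr(-a,0,.044,(0,255,0))
for q in T: dr(*(np.array([q@n,q@t])-[c@n,c@t]),.048,(255,0,0))
for q in B: dr(*(np.array([q@n,q@t])-[c@n,c@t]),.02,(255,0,255))
cv2.imwrite('pics/side_ov.png',cv2.resize(si[130:330,235:490],None,fx=3,fy=3,interpolation=cv2.INTER_CUBIC))
E
```

```text
bed [[0.741, 0.2683], [0.7945, -0.1936], [0.4326, -0.2364], [0.3754, 0.2243]] [0.465, 0.3644, 0.4642, 0.3682]
tray [[0.6202, -0.0243], [0.6142, -0.1193], [0.5378, -0.1149], [0.5452, -0.0174]] [ 0.5793 -0.069 ] [0.0952, 0.0765, 0.0977, 0.0753]
rail dir -0.11941924 0.9928439 yaw 0.119704925 pt 0.6573514 -0.06006693 res sd 0.0005393728178147724 offset from base n.p 0.6454742
stop along t [0.1249 0.1151 0.1156 0.1156 0.116  0.1145 0.115  0.117  0.1279] bed corners n,t [[0.7677, 0.1779], [0.7657, -0.2871], [0.4013, -0.2863], [0.3995, 0.1778]] tray n,t [[0.6128, -0.0982], [0.5955, -0.1918], [0.5203, -0.1783], [0.5392, -0.0824]]
```

View pics/side_ov.png

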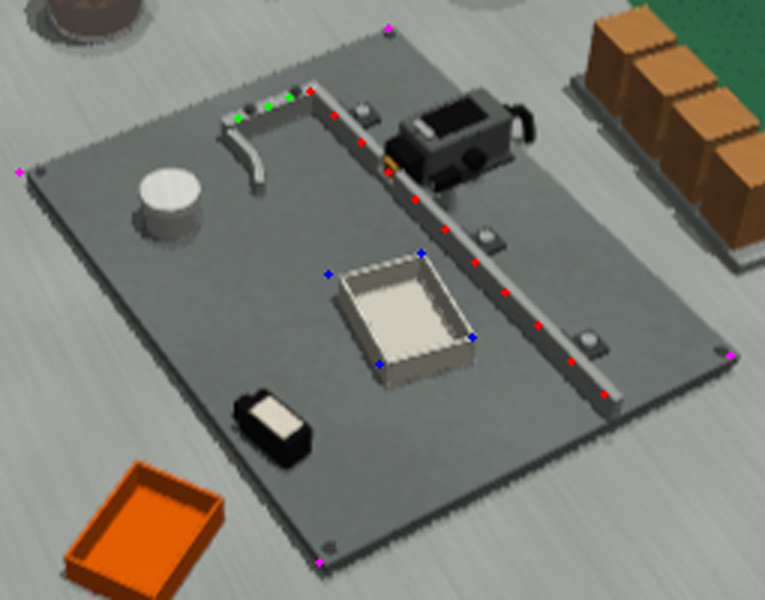

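Measurements agree with the given sizes: rail to bed front 245 mm, pocket 170 mm from mid-bed. The tray is about 42 mm off the rail at coder y ≈ -83 mm, turned 0.18 rad. The plan is to put closed fingertips inside the tray and push its inner rail wall, with force feedback.

```bash
cat > mv.py <<'E'
from h import *
YAW=0.1197; t=np.array([-np.sin(YAW),np.cos(YAW)]); n=np.array([np.cos(YAW),np.sin(YAW)])
RAIL,STOP=.6455,.1155; ORI=[np.pi,0,YAW+np.pi]; Z=.048
def W(a,b,z=Z): return [*(a*n+b*t),z]
def st():
    s=status.get_state(); p=np.array(s['eef_pos']); F=np.array(s['force'])
    return p[:2]@n,p[:2]@t,p[2],F[:2]@n,F[:2]@t,F[2],s['time']
def show(l): print(l,np.round(st(),4))
E
python3 - <<'E'
from mv import *
robot.close_gripper(20); show('closed'); print(status.get_state()['grip_width'])
a,b=.566,-.1377
robot.reach(W(a,b,.16),ORI); show('above')
i,d=optics.camera('side'); cv2.imwrite('pics/s1.png',cv2.resize(i[100:300,250:490],None,fx=3,fy=3)[...,::-1])
E
```

```text
closed [ 0.1847  0.4915  0.2483  0.0375  0.1065 -0.1679  0.8667]
0.00021551716692217764
above [ 0.5662 -0.1369  0.1601  0.7458  1.0437  0.1991  3.4833]
```

View pics/s1.png

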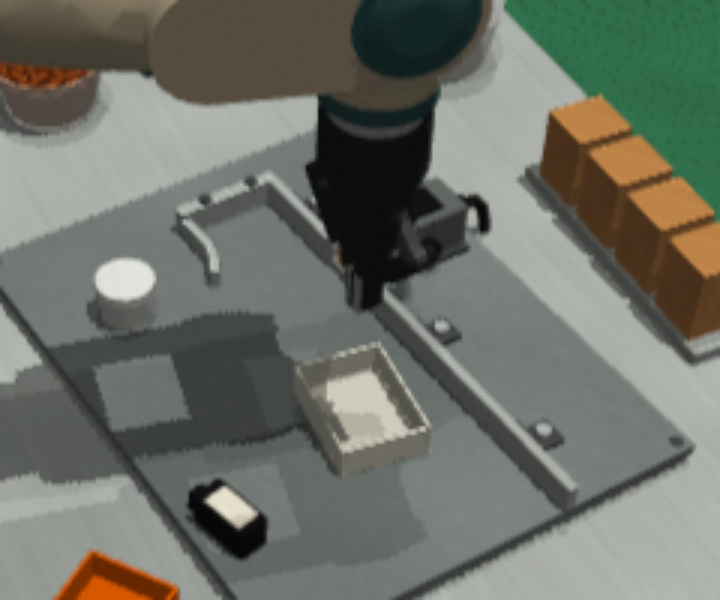

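The fingers hover over the bed with tips at crop (365,300). The tray sits at crop (362,408), unobstructed. I'll check the projected landing point, then descend and push to the rail.

```bash
python3 - <<'E'
from mv import *
f,cx,cy,R,tt,_=cam('side')
q=R@np.array(W(.566,-.1377,.023))+tt; uv=q[:2]/q[2]*f+[cx,cy]; c=(uv-[250,100])*3; print('landing crop',c)
if np.hypot(*(c-[362,408]))<25:
    robot.move_l(W(.566,-.1377,.075),v=.15); robot.move_l(W(.566,-.1377),v=.06); show('down'); F0=st()[3:6]
    a=.575; robot.move_l(W(.588,-.1377),v=.06); show('pre')
    a=.588
    while a<.640:
        a+=.003; robot.move_l(W(a,-.1377),v=.05); s=st(); print(round(a,3),np.round(s,4))
        if s[3]-F0[0]<-6: break
    i,d=optics.camera('side'); cv2.imwrite('pics/s2.png',cv2.resize(i[100:300,250:490],None,fx=3,fy=3)[...,::-1])
E
```

```text
landing crop [351.15675711 418.17576459]
down [ 0.566  -0.1377  0.0478  0.0748 -0.1579  0.34    4.85  ]
pre [ 0.588  -0.1377  0.0479 -0.6295  0.2984 -0.7298  5.3667]
0.591 [ 0.591  -0.1377  0.048   0.4847  0.2863  0.0487  5.6167]
0.594 [ 0.5941 -0.1377  0.048   0.4774 -0.1459  0.3533  5.8667]
0.597 [ 0.5972 -0.1377  0.048   0.8871 -0.0091  0.018   6.1167]
0.6 [ 0.6002 -0.1377  0.048   0.1635 -0.2373 -1.0332  6.3667]
0.603 [ 0.6032 -0.1377  0.048  -0.0413 -0.5812 -0.5765  6.6167]
0.606 [ 6.0620e-01 -1.3770e-01  4.8000e-02 -2.3000e-03 -5.0320e-01  6.7890e-01
  6.8667e+00]
0.609 [ 0.6092 -0.1377  0.048  -0.0526  0.5936  0.846   7.1167]
0.612 [ 0.6122 -0.1377  0.048   0.5803  0.5574  0.4537  7.3667]
0.615 [ 0.6152 -0.1376  0.048   0.0887  0.2478 -1.0848  7.6167]
0.618 [ 0.6182 -0.1377  0.048   0.4366 -0.2174  0.1265  7.8667]
0.621 [ 0.6212 -0.1377  0.048   0.1333 -0.2986  0.0897  8.1167]
0.624 [ 0.6242 -0.1377  0.048  -0.1734  1.0581 -0.6215  8.3667]
0.627 [ 6.2720e-01 -1.3770e-01  4.8000e-02  6.3000e-03  9.1430e-01  7.2330e-01
  8.6167e+00]
0.63 [ 0.6302 -0.1377  0.048  -0.2382  0.3294  0.1725  8.8667]
0.633 [ 0.6329 -0.1377  0.0479 -2.2384  0.2184  0.4711  9.1167]
0.636 [  0.6331  -0.1377   0.0479 -19.5206   1.2658  10.013    9.3667]
```

View pics/s2.png

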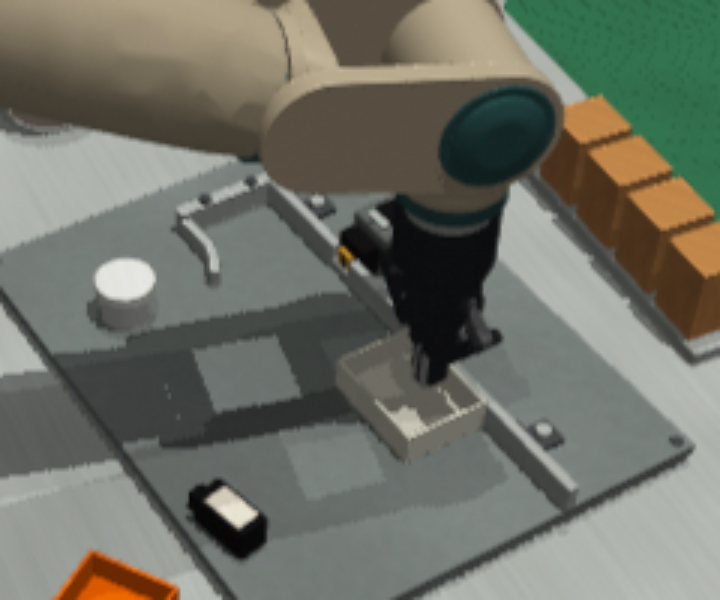

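The tray's rail wall now lies along the rail, from crop (400,333) to (487,405), pressed at about 20 N. I'll ease the press, slide until the front wall is caught, and check the angle before the head.

```bash
cat >> mv.py <<'E'
def slide(a,b,b1,step,v,log=True):
    """slide along rail from b to b1 keeping the rail press at about 7 N"""
    while b<b1-1e-6:
        b=min(b+step,b1); robot.move_l(W(a,b),v=v); s=st()
        if log: print(round(a,4),np.round(s,4))
        f=-s[3]; a+=np.clip((7-f)*.00012,-.0012,.0008)
        if s[4]<-25: print('t contact'); break
    return a,b
E
python3 - <<'E'
from mv import *
c=lambda u,v:ray('side',250+u/3,100+v/3,.048)[:2]
p,q=c(338,365),c(407,441); print('front rim n off rail',RAIL-p@n,RAIL-q@n,'len',np.linalg.norm(p-q),'t',p@t,q@t)
robot.move_l(W(.6342,-.1377),v=.05); robot.hold(.15); show('eased')
a,b=slide(.6342,-.1377,-.085,.0125,.06); robot.hold(.25); show('end'); print(a,b)
for k in('side','top'):
    i,d=optics.camera(k); np.savez('/tmp/%s3.npz'%k,i=i,d=d)
    i=i[100:300,250:490] if k=='side' else i[120:285,205:415]
    cv2.imwrite('pics/%s3.png'%k,cv2.resize(i,None,fx=3,fy=3)[...,::-1])
E
```

```text
front rim n off rail 0.07108046247703403 0.07118687194067141 len 0.09141299632379787 t -0.10511748133923371 -0.19653041572994634
eased [ 0.6329 -0.1377  0.0479 -8.0964  0.5306  4.7268  9.8167]
0.6342 [ 0.6329 -0.125   0.0473 -6.8281  0.3913  1.6132 10.175 ]
0.6342 [ 0.6329 -0.1125  0.0471 -6.8578  0.3901  0.5709 10.5333]
0.6342 [ 0.6329 -0.0999  0.0471 -6.4353 -0.1515  1.4183 10.8917]
0.6343 [ 0.6329 -0.0875  0.0472 -6.231   0.3847  0.9637 11.25  ]
0.6344 [ 0.6329 -0.0856  0.0471 -6.668  -1.7506  0.3764 11.5   ]
end [ 0.6329 -0.0856  0.0472 -6.8125 -2.4752  1.1785 11.75  ]
0.634437568789103 -0.085
```

View pics/side3.png

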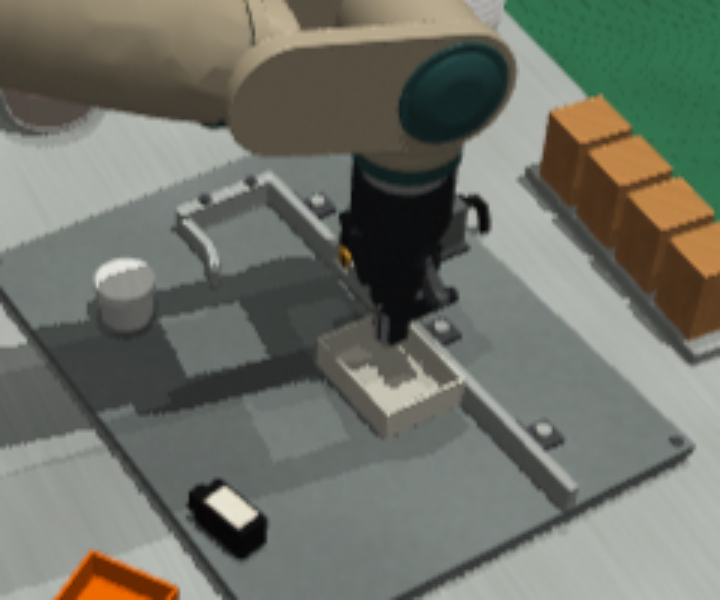

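The tray is flush to the rail: its front rim measures 71 mm off at both ends. The fingers are now in the leading corner, at crop (395,338). I'll slide past the head to the stop.

```bash
python3 - <<'E'
from mv import *
a,b=slide(.6344,-.085,.085,.02,.08)
while b<.115:
    b+=.0025; robot.move_l(W(a,b),v=.05); s=st(); print(round(a,4),round(b,4),np.round(s,4))
    a+=np.clip((7-(-s[3]))*.00012,-.001,.0006)
    if s[4]<-9: break
robot.hold(.2); show('end')
i,d=optics.camera('side'); cv2.imwrite('pics/s4.png',cv2.resize(i[100:300,250:490],None,fx=3,fy=3)[...,::-1]); print(a,b)
E
```

```text
0.6344 [ 0.6329 -0.0646  0.0471 -8.2723  0.855   1.6576 12.25  ]
0.6342 [ 0.6329 -0.0443  0.0471 -6.4142  1.1892  0.7524 12.65  ]
0.6343 [ 0.6328 -0.0244  0.0471 -6.8246  1.5573  0.9015 13.05  ]
0.6343 [ 6.3290e-01 -4.4000e-03  4.7100e-02 -7.3907e+00  1.4792e+00  7.4620e-01
  1.3450e+01]
0.6343 [ 0.6328  0.0156  0.0471 -7.2541  0.9473  1.3551 13.85  ]
0.6343 [ 0.6328  0.0357  0.0471 -6.7625  0.0659  1.0534 14.25  ]
0.6343 [ 0.6328  0.0556  0.0471 -7.7336  1.4171  1.5055 14.65  ]
0.6342 [ 0.6327  0.0757  0.0471 -6.0523  1.0218  0.5837 15.05  ]
0.6343 [ 0.6327  0.0852  0.0471 -7.4132  0.2788  0.9178 15.325 ]
0.6343 0.0875 [ 0.6327  0.0869  0.0471 -7.9223 -2.9716  1.748  15.575 ]
0.6342 0.09 [ 0.6327  0.0893  0.0471 -7.25   -3.9072  1.0109 15.825 ]
0.6341 0.0925 [ 0.6327  0.0917  0.0472 -7.0739 -2.876   0.8321 16.075 ]
0.6341 0.095 [ 0.6327  0.0942  0.0471 -7.5028 -3.6656  1.8063 16.325 ]
0.6341 0.0975 [ 0.6327  0.0968  0.0472 -7.4504 -3.8094  1.1194 16.575 ]
0.634 0.1 [ 0.6327  0.0986  0.0471 -6.9316 -6.0718  1.1054 16.825 ]
0.634 0.1025 [  0.6327   0.0989   0.0472  -8.5487 -13.4262   3.4728  17.075 ]
end [  0.6327   0.0988   0.0471  -8.6419 -14.7686   2.3842  17.275 ]
0.6338243396272517 0.10250000000000002
```

View pics/s4.png

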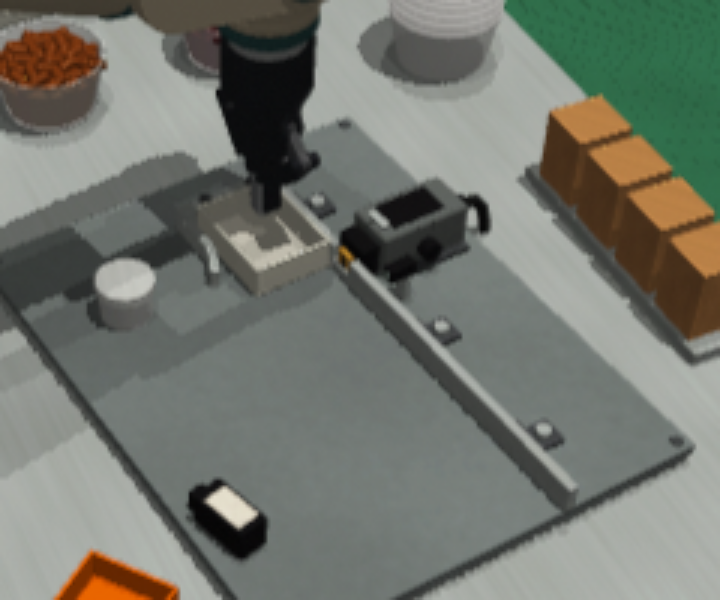

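The tray is seated in the corner: it stalled at t = 0.0988 against the predicted 0.098, and is flush with the rail at crop (260..335,205..255). I'll back the fingers off both walls, lift, and look.

```bash
python3 - <<'E'
from mv import *
robot.move_l(W(.6325,.0985),v=.03)
robot.move_l(W(.622,.088),v=.05); show('off')
robot.move_l(W(.622,.088,.16),v=.12)
robot.reach(W(.50,-.12,.22),ORI); show('clear')
i,d=optics.camera('top'); cv2.imwrite('pics/t5.png',cv2.resize(i[120:285,205:415],None,fx=3.6,fy=3.6,interpolation=cv2.INTER_CUBIC)[...,::-1])
i,d=optics.camera('side'); cv2.imwrite('pics/s5.png',cv2.resize(i[130:230,280:400],None,fx=6,fy=6,interpolation=cv2.INTER_CUBIC)[...,::-1])
E
```

```text
off [ 0.6219  0.088   0.0482 -0.3045  0.5906 -0.6306 18.0667]
clear [ 0.5003 -0.1193  0.2195  0.8239 -0.0639  0.5487 20.125 ]
```

View pics/s5.png

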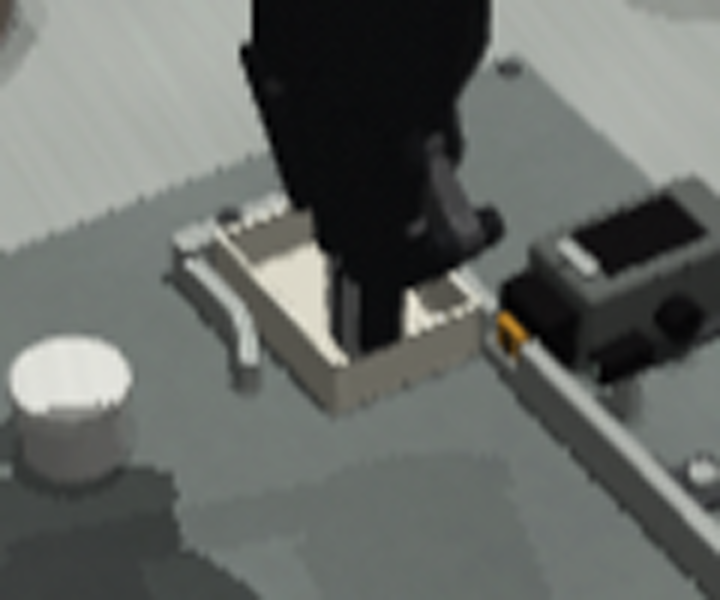

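View pics/t5.png

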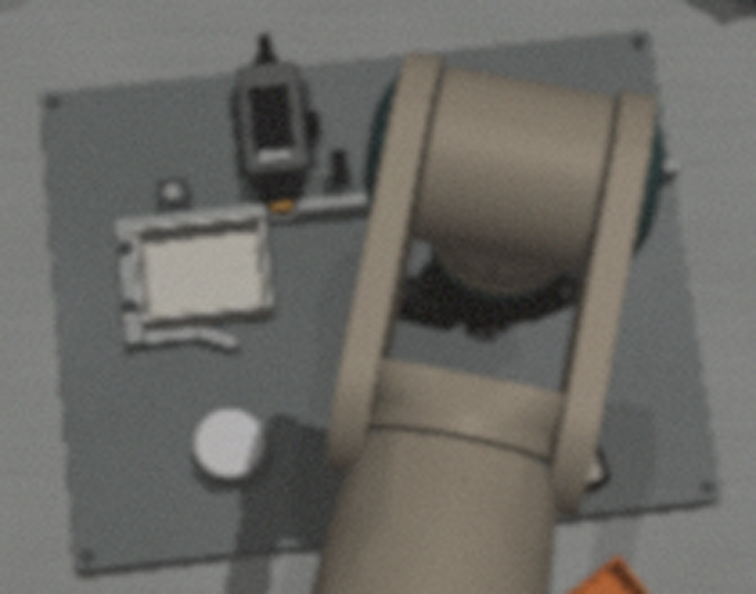

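The tray sits in the corner at top crop (203,270). It is parallel to the rail (edge slope -0.10 against the rail's -0.10) and touches the stop. The pot at (229,443) hasn't moved.

```bash
python3 -c "
from h import *
print(job.hand_in())"
```

```text
the job is handed in; nothing more can be done
None
```

I handed the job in at about 20 s of robot time: the tray was pushed flat to the rail before the head, slid past it and seated in the corner pocket against rail and stop, with the fingers clear; the call returned no verdict.

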